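# Lock the spring-loaded bayonet lid on a spice grinder

## Task

Take the lid by its green grip bar from the sloped stand and close the spice grinder with it: let its two lugs into the entry gaps of the dark collar, push it fully down against the spring, turn it clockwise about a quarter turn to the stop and let it spring up into its lock, then let go of it. Leave the salt shaker, the yellow tape roll and the pepper mill where they stand.

Things in the scene. Friction and masses are not known exactly. Their poses are not given: they have to be found in the camera images.
- lid_grip (a point): Where to grasp the loose lid (0.14 to 0.28 kg): middle of its green grip bar, on the lid's axis, 42 mm above its underside. Bar 60 mm long (x), 16 mm thick (y: close the fingers along y), from 8 to 56 mm above the underside. z: the lid's axis, up out of the bar; a half turn about z changes nothing. On the stand the axis leans 25 degrees from vertical towards the stand's front; the bar lies level.
- lid_base (a point): Centre of the lid's flat underside; axes as lid_grip. The white disc is 92 mm across and 8 mm thick, with a dome under the bar to 18 mm height and 34 mm radius.
- lid_lug (a point): Outer end of one of the lid's two green lugs, 58 mm from its axis along +x (the other along -x), 3 mm above the underside. A lug is 14 mm wide and 6 mm thick, flush with the underside. Axes as lid_grip.
- stand: Fixed steel stand, 120 x 142 mm, 80 mm high; its plate slopes 25 degrees, falling towards its -x (its front, roughly towards the robot). The lid lies flat on it against two rubber pegs (8 mm thick, standing 15 mm out of the plate). Origin: centre of its underside, z up.
- grinder: Fixed spice grinder, 150 mm across the foot, -x its front with a black knob, z up; origin: centre of its underside. A dark collar (138 mm across, 17 mm high) with an inward ledge surrounds the mouth. Turned clockwise (from above) under the ledge and let up there, the lid locks with its underside 97 mm above this origin; the way back is blocked until it is pushed down again.
- rim (a point): On the grinder's axis, level with the bowl rim, the hard stop for the lid's underside, 90 mm above the grinder's origin. Axes as the grinder's. The underside of the ledge is 9 mm above this point, so only with the lid pushed down to within 3 mm of the rim do its 6 mm lugs pass under the ledge.
- collar_top (a point): On the grinder's axis, level with the collar's top, 107 mm above the grinder's origin; axes as the grinder's, not the collar's. Two opposite entry gaps (white dots), each 30 degrees wide (a lug: 16), lie along the grinder's +y and -y, off by an untold angle of up to 17 degrees either way: feel or look for it. Elsewhere lugs rest on the collar here. Ledge 99 mm across inside.
- ledge (a point): On the grinder's axis, level with the ledge's underside, 99 mm above the grinder's origin. 80 degrees clockwise of the middle of each gap is the middle of a lock pocket (red dot), 27 degrees wide, cut 4 mm up into the ledge, with a solid stop right behind it (a lug meets it about 85 degrees on from the gap's middle). Counter-clockwise, a stop blocks at the gap.
- seal_ring (a joint): Black sprung ring in the mouth, 93 mm across, on which the lid's disc presses. Travel down in m: 0 free, its top 106 mm above the grinder's origin; 0.009 lid locked; 0.016 flush with the bowl rim, lid fully down. It pushes up with 4 N at 0 plus 0.5 N per mm: 8.5 N at the lock, 12 N fully down.
- salt: Loose salt shaker, glass with a metal top, 44 mm across, 90 mm high, near the middle of the work; origin at the centre of its underside. To be left alone.
- tape_roll: Loose roll of yellow label tape lying flat, 73 mm across, 25 mm high, behind the work; origin at the centre of its underside. To be left alone.
- mill: Loose brown wooden pepper mill, 58 mm across, 150 mm high, behind the work; origin at the centre of its underside. To be left alone.
Mind the look-alikes: they are no part of the job. What is shaped like the part that bears lid_grip but brown or turquoise is not meant.

How it is judged:
By the outcome, as a careful person would: the job done as asked, in the order asked, and still so for the second after the job is handed in, with the robot touching nothing.
It also fails if it takes over 54 s, if anything falls off the work surface, if the arm or the gripper's body presses on something with over 40 N, if the wrist force passes 120 N, or if a joint passes its speed limit or range.

## Robot

A 6-joint arm with a two-finger parallel gripper is mounted at the origin on a cart in front of the work surface, level with it; the furniture and walls round the work are solid. World frame = base frame: x ahead of the robot, y to its left, z up, the work surface at z = 0. Lengths are in m, angles in rad, forces in N, time in s.
With the tool pointing down it reaches from about 0.275 to 0.75 m from the base axis. Payload 10.2 kg.
Tool frame: the origin (TCP) lies at the very end of the fingers, on their centre line; the grasp point (between the pads) lies 19 mm behind it; y points along the fingers, x is the direction in which the jaws open and shut, and the axes are right-handed (so a half turn about y gives the same grasp; the last joint's range is limited). The gripper opens to 88 mm and grips with 3 to 60 N. Pads are 18 mm wide; open, the fingers measure 123 mm over their backs; the gripper's body (75 mm by 187 mm) begins 45 mm behind the grasp point.
Start: joints at [0.983, 0.313, 1.498, -0, 1.331, -0.223], TCP at [0.187, 0.49, 0.204] pointing down, gripper open.
Joint ranges: [-2.94, 2.94], [-0.97, 2.17], [0.19, 2.56], [-1.23, 4.37], [0.02, 3.11], [-2.88, 2.88]. Speed limits (rad/s): [2.39, 2.39, 3.01, 3.14, 3.14, 3.14].

## Interface

Orientations are given as a unit quaternion [w, x, y, z].
In Python, from workcell import manip, vision gives the robot as it stands. The module is installed in compiled form; this text tells all that it offers.
- The arm moves only by the shell command python3 -m crank 'ROWS' [OPENING]. ROWS is JSON, a list of rows, each a list of 2 entries, a list of its own where there are three numbers: the shift along the tool's x, y, z each as a share of 0.04 m, from -1 to 1, then the turn, a rotation vector about the tool's x, y, z each as a share of 4 degrees, from -1 to 1. In form: [[[tx, ty, tz], [wx, wy, wz]], ...]. A call has 1 to 20 rows; each row shifts and turns the commanded pose from where the row before left it, along the tool's axes as they then stand; what a row does not reach is not made up. A row lasts 1/10 s, in which the tool goes at most 50 mm and 8.59 degrees, less where a joint would pass 70% of its speed; a pose out of reach is approached as far as the arm can. A call with a number of a shift or a turn outside -1 to 1 is refused whole. A call with a gripper value outside its range is refused whole. OPENING is the closure, from 0 (fully open) to 1 (shut), set as the call begins (- or left out, the last holds). The fingers move at their own pace and stop on an object; the grip force is fixed at half the most. Time passes only in rows, so rows that do not move let the fingers close. It gives the time, the measured TCP pose, the force and the opening at its end, in the units of the state.
- manip.get_obs(): the state, without advancing time (a new reading comes with each control period).
- vision.get_image(name): name is "scene" or "top" or "wrist"; returns (picture, depth): 420x560x3 uint8, red, green, blue; 420x560 float32, m along the optical axis (not along the pixel's ray), 0 where there is no reading.
- vision.camera_model(name): a dict with "intrinsics" (3x3 intrinsics, pixels), "extrinsics" (4x4, takes a point from camera to world coordinates); the wrist camera has in their place "mount" (4x4, takes a point from camera to tool coordinates, whose origin is the TCP and whose axes are the tool frame's). Camera axes: x right, y down, z forward; pixel columns grow to the right and rows downward; lengths in m; the calibration is good to about 2 mm. A picture is of the moment at which its call begins: read the wrist's pose just before it. camera_model takes no time and is no camera call.
- manip.hand_in(): hands the job in, once; it reports no verdict.
The state is a dict: "time_s": time; "joint_pos": joint angles; "dq": joint speeds; "joint_torque": joint torques, N m; "eef_pos": TCP position; "orientation": TCP orientation; "ft_force": force on the tool from outside, world axes, zero at the start; "wrist_torque": the same for the moment, N m; "grip_width": finger opening in m.
Only numpy, scipy, OpenCV 4.12 (cv2) and the standard library are available. Lean on these libraries where they do the work, as an engineer would, in place of code of your own. Each camera call takes 0.05 s, during which the arm holds its last target. There are 200 camera calls.

## Working session

There is one attempt and no reset: what is moved stays moved. The work goes in short steps, Python scripts to look and compute and a shell command to move; the robot and the scene stay as the last step left them, time stands still between calls to the robot, and variables do not carry over. Pictures are saved under pics/ and viewed, about 8 in all and at most 12, crops included, and the job is handed in when it is done.

```bash
mkdir -p pics; python3 - <<'E'
from workcell import manip, vision
import cv2, numpy as np
o=manip.get_obs(); print({k:np.round(v,3).tolist() for k,v in o.items()})
for n in("scene","top"):
    im,d=vision.get_image(n); np.savez(f"pics/{n}0.npz",im=im,d=d)
    cv2.imwrite(f"pics/{n}0.png",im[:,:,::-1])
    m=vision.camera_model(n); print(n,{k:np.round(v,3).tolist() for k,v in m.items()})
print(np.round(vision.camera_model("wrist")["mount"],3).tolist(),np.round(vision.camera_model("wrist")["intrinsics"],1).tolist())
E
```

```text
{'time_s': 0.0, 'joint_pos': [0.983, 0.313, 1.498, 0.0, 1.331, -0.223], 'dq': [-0.001, -0.002, 0.0, -0.002, -0.002, 0.001], 'joint_torque': [0.0, -40.222, -25.227, 0.069, 0.035, -0.0], 'eef_pos': [0.187, 0.49, 0.203], 'orientation': [-0.582, 0.583, 0.401, -0.401], 'ft_force': [0.495, -0.376, -0.08], 'wrist_torque': [-0.02, -0.056, -0.007], 'grip_width': 0.088}
scene {'intrinsics': [[480.49, 0.0, 279.713], [0.0, 480.49, 209.587], [0.0, 0.0, 1.0]], 'extrinsics': [[0.546, -0.602, 0.582, -0.116], [-0.838, -0.396, 0.376, -0.435], [0.004, -0.693, -0.721, 1.026], [0.0, 0.0, 0.0, 1.0]]}
top {'intrinsics': [[473.011, 0.0, 280.034], [0.0, 473.011, 207.528], [0.0, 0.0, 1.0]], 'extrinsics': [[-0.012, -0.997, 0.073, 0.553], [-1.0, 0.013, 0.008, 0.025], [-0.009, -0.073, -0.997, 1.123], [0.0, 0.0, 0.0, 1.0]]}
[[1.0, -0.0, 0.0, 0.001], [-0.0, -0.306, 0.952, -0.18], [-0.0, -0.952, -0.306, 0.079], [0.0, 0.0, 0.0, 1.0]] [[372.5, 0.0, 278.7], [0.0, 372.5, 200.9], [0.0, 0.0, 1.0]]
```

View pics/scene0.png

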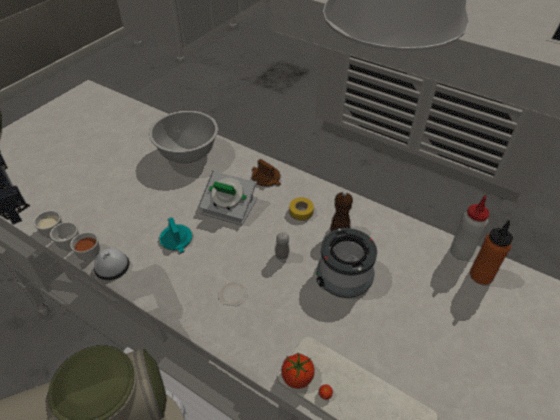

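View pics/top0.png

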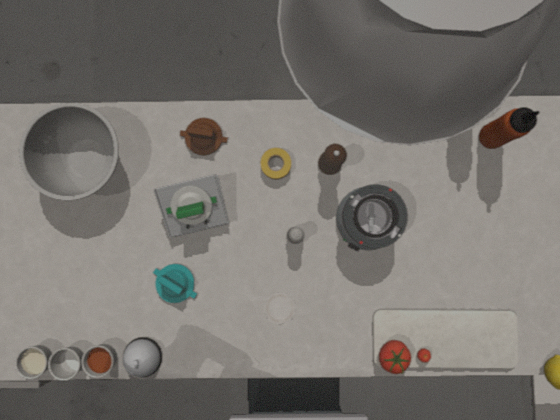

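The top view shows three lid-shaped things:
- **Green bar, white disc:** on the steel stand, about (190,210). This one fits the description.
- **Brown:** about (205,136), a look-alike.
- **Turquoise:** about (175,283), a look-alike.

The grinder is at (372,216), salt at (295,235), tape at (276,164) and the mill at (333,158). Next I'll confirm the lid in an enlarged crop and measure.

```bash
cat > h.py <<'E'
from workcell import manip, vision
import cv2, numpy as np
from scipy.spatial.transform import Rotation as R
def Rq(q): return R.from_quat([q[1],q[2],q[3],q[0]])
def pose():
    o=manip.get_obs(); return np.array(o["eef_pos"]),Rq(o["orientation"])
def ext(n,p=None):
    m=vision.camera_model(n)
    if n!="wrist": return m["intrinsics"],np.array(m["extrinsics"])
    T=np.eye(4);T[:3,3]=p[0];T[:3,:3]=p[1].as_matrix()
    return m["intrinsics"],T@m["mount"]
def pts(n,uv,d,p=None):            # pixels + depth -> world
    K,E=ext(n,p);uv=np.atleast_2d(uv)
    r=np.c_[uv,np.ones(len(uv))]@np.linalg.inv(K).T*np.asarray(d).reshape(-1,1)
    return r@E[:3,:3].T+E[:3,3]
def plane(n,uv,z,p=None):          # pixels -> world on plane z
    K,E=ext(n,p);uv=np.atleast_2d(uv)
    r=np.c_[uv,np.ones(len(uv))]@np.linalg.inv(K).T@E[:3,:3].T
    return E[:3,3]+r*((z-E[2,3])/r[:,2])[:,None]
def steps(pt,Rt):                  # tool-frame shift & rotvec(deg) from current pose
    p,r=pose(); return np.round(r.inv().apply(pt-p)/.04,2),np.round(np.degrees((r.inv()*Rt).as_rotvec())/4,2)
E
python3 - <<'E'
from h import *
crops=[]
for n,boxes in(("top",[(145,165,235,245),(328,176,418,256)]),("scene",[(190,165,262,229),(310,220,382,284)])):
    z=np.load(f"pics/{n}0.npz");im,d=z["im"],z["d"]
    crops.append([cv2.resize(im[b[1]:b[3],b[0]:b[2],::-1],(396,296),interpolation=cv2.INTER_CUBIC) for b in boxes])
    hsv=cv2.cvtColor(im,cv2.COLOR_RGB2HSV)
    g=cv2.inRange(hsv,(50,120,40),(75,255,255))
    v,u=np.nonzero(g&(d>0).astype(np.uint8)*255)
    b=(140,165,235,245) if n=="top" else (190,165,262,229)
    k=(u>b[0])&(u<b[2])&(v>b[1])&(v<b[3]);u,v=u[k],v[k]
    P=pts(n,np.c_[u,v],d[v,u]);print(n,len(P),"mean",P.mean(0).round(4),"min",P.min(0).round(3),"max",P.max(0).round(3))
    top=P[P[:,2]>P[:,2].max()-.012];w,V=np.linalg.eigh(np.cov((top-top.mean(0)).T));print(" top",len(top),top.mean(0).round(4),V[:,2].round(3), (P.max(0)).round(3))
    r=cv2.inRange(hsv,(0,140,60),(8,255,255))
    if n=="top":
        # collar top from depth
        vv,uu=np.mgrid[170:262,325:420];Q=pts(n,np.c_[uu.ravel(),vv.ravel()],d[170:262,325:420].ravel())
        s=Q[(Q[:,2]>.100)&(Q[:,2]<.114)];(c,rad)=cv2.minEnclosingCircle(s[:,:2].astype(np.float32)*1000)
        print("collar",len(s),np.median(s[:,2]),s.mean(0),c,rad)
        vv,uu=np.mgrid[0:200,270:500];Q=pts(n,np.c_[uu.ravel(),vv.ravel()],d[0:200,270:500].ravel());H=Q[Q[:,2]>.25];print("hood zmin",H[:,2].min(),"x min",H[:,0].min())
cv2.imwrite("pics/c1.png",np.vstack([np.hstack(c) for c in crops]))
E
```

```text
top 112 mean [0.6268 0.2335 0.0973] min [0.61  0.183 0.057] max [0.655 0.287 0.11 ]
 top 80 [0.6231 0.2312 0.1055] [-0.252  0.968  0.01 ] [0.655 0.287 0.11 ]
collar 1970 0.10692321007722538 [ 0.60774717 -0.17181686  0.10690697] (608.373291015625, -171.8148193359375) 69.49771118164062
hood zmin 0.6077162292429035 x min 0.553480093621223
scene 154 mean [0.6206 0.2261 0.0938] min [0.604 0.179 0.053] max [0.654 0.289 0.109]
 top 95 [0.6163 0.2284 0.1036] [-0.214  0.977 -0.014] [0.654 0.289 0.109]
```

View pics/c1.png

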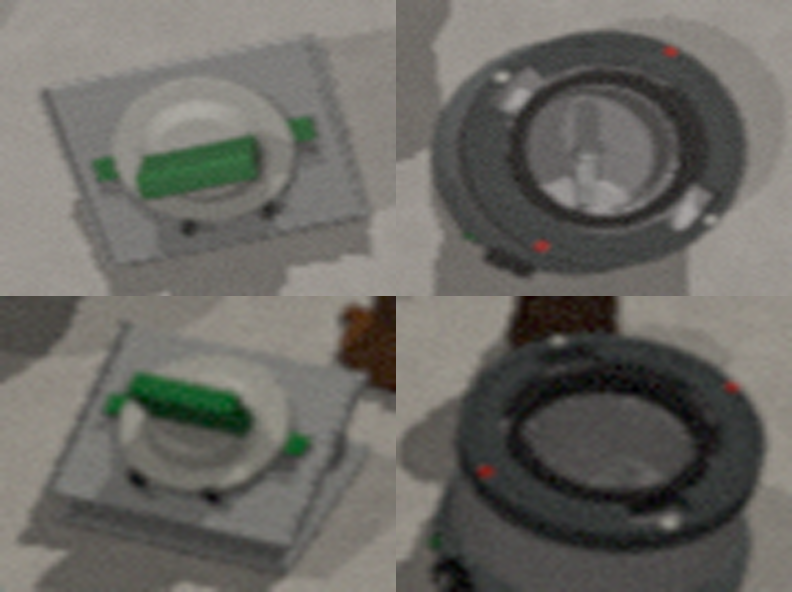

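The crop confirms it: a white disc with a green bar and two green lugs, resting on the pegs of the steel stand. The white dots (gaps) are at about (352,197) and (400,235) in the top image, the red dots at (390,190) and (361,242).

```bash
python3 - <<'E'
from h import *
C=np.array([.6080,-.1718])
W=plane("top",[(352.1,196.8),(399.8,235.5)],.107)[:,:2];Rd=plane("top",[(390.5,189.8),(361.2,242.5)],.107)[:,:2]
K=plane("top",[(354,246)],.03)[0,:2]
for nm,X in(("white",W),("red",Rd)):
    a=X-C;print(nm,X.round(4),np.degrees(np.arctan2(a[:,1],a[:,0])).round(1),np.hypot(*a.T).round(3),"mid",X.mean(0).round(4))
a=K-C;print("knob ang",np.degrees(np.arctan2(a[1],a[0])))
for psi in(12.,13.5,15.):
  s=np.radians(psi);ax=np.array([-np.sin(np.radians(25))*np.cos(s),-np.sin(np.radians(25))*np.sin(s),np.cos(np.radians(25))]);b=np.array([-np.sin(s),np.cos(s),0]);ly=np.cross(ax,b)
  for n in("top","scene"):
    z=np.load(f"pics/{n}0.npz");im,d=z["im"],z["d"];g=cv2.inRange(cv2.cvtColor(im,cv2.COLOR_RGB2HSV),(50,120,40),(75,255,255))
    v,u=np.nonzero(g);k=(d[v,u]>0)&(u<270)&(u>140)&(v<245)&(v>160);P=pts(n,np.c_[u,v][k],d[v,u][k])
    h=P@ax;T=P[h>np.percentile(h,97)-.006]
    if psi==13.5:print(n,len(T),"h",np.percentile(h,97).round(4),"b",np.percentile(T@b,[2,50,98]).round(4),"ly",np.percentile(T@ly,[2,50,98]).round(4))
    else:
      w,V=np.linalg.eigh(np.cov((T-T.mean(0)).T));print("psi fit",n,np.degrees(np.arctan2(-V[0,2],V[1,2])))
    # lugs: by h below bar
    L=P[h<np.percentile(h,97)-.042]; 
    if psi==13.5:
      q=L@b;print(" lugs b",np.percentile(q,[2,98]).round(4),"ly lo/hi",(L[q<np.median(q)]@ly).mean().round(4),len(L),[(L[m].mean(0)).round(4).tolist() for m in(q<q.mean(),q>q.mean())])
for nm,uv,z in(("salt",(295,235),.09),("mill",(338,152),.15),("tape",(276,164),.025)):print(nm,plane("top",[uv],z)[0].round(3))
E
```

```text
white [[ 0.6493 -0.122 ]
 [ 0.5649 -0.222 ]] [  50.3 -130.7] [0.065 0.066] mid [ 0.6071 -0.172 ]
red [[ 0.6634 -0.205 ]
 [ 0.551  -0.1392]] [-30.9 150.2] [0.065 0.066] mid [ 0.6072 -0.1721]
knob ang 150.42175170495742
psi fit top 13.748761570589641
psi fit scene 11.790699615062243
top 68 h -0.1796 b [0.0537 0.0786 0.1047] ly [-0.6467 -0.6429 -0.635 ]
 lugs b [0.0262 0.1332] ly lo/hi -0.6402 14 [[0.6525, 0.1853, 0.0588], [0.6287, 0.2856, 0.06]]
scene 77 h -0.1783 b [0.0518 0.0799 0.1058] ly [-0.6422 -0.6353 -0.6285]
 lugs b [0.0231 0.1341] ly lo/hi -0.6369 18 [[0.6493, 0.1842, 0.0592], [0.6273, 0.2861, 0.0588]]
psi fit top 13.949013385836635
psi fit scene 11.896597252338251
salt [0.569 0.002 0.09 ]
mill [ 0.739 -0.089  0.15 ]
tape [0.737 0.042 0.025]
```

```bash
cat >> h.py <<'E'
def lid(psi=13.2):
    s,t=np.radians(psi),np.radians(25)
    ax=np.array([-np.sin(t)*np.cos(s),-np.sin(t)*np.sin(s),np.cos(t)]);b=np.array([-np.sin(s),np.cos(s),0]);ly=np.cross(ax,b)
    return ax,b,ly,R.from_matrix(np.c_[-ly,-ax,np.cross(-ly,-ax)])
E
python3 - <<'E'
from h import *
ax,b,ly,Rt=lid(13.5)
g=-.193*ax+.079*b-.6385*ly; print("grip",g.round(4))
ax,b,ly,Rt=lid(13.2)
pre=g+.06*ax; p,r=pose()
print(pre.round(3),steps(pre,Rt)[1], "shift after turn",(Rt.inv().apply(pre-p)/.04).round(2))
E
```

```text
grip [0.6236 0.2309 0.0949]
[0.599 0.225 0.149] [-3.04 13.75 -5.76] shift after turn [ 7.14  4.82 -8.8 ]
```

```bash
python3 -m crank '[[[0,0,0],[-0.2,0.92,-0.38]],[[0,0,0],[-0.2,0.92,-0.38]],[[0,0,0],[-0.2,0.92,-0.38]],[[0,0,0],[-0.2,0.92,-0.38]],[[0,0,0],[-0.2,0.92,-0.38]],[[0,0,0],[-0.2,0.92,-0.38]],[[0,0,0],[-0.2,0.92,-0.38]],[[0,0,0],[-0.2,0.92,-0.38]],[[0,0,0],[-0.2,0.92,-0.38]],[[0,0,0],[-0.2,0.92,-0.38]],[[0,0,0],[-0.2,0.92,-0.38]],[[0,0,0],[-0.2,0.92,-0.38]],[[0,0,0],[-0.2,0.92,-0.38]],[[0,0,0],[-0.2,0.92,-0.38]],[[0,0,0],[-0.2,0.92,-0.38]]]'
python3 -m crank '[[[0.6,0.3,-0.73],[0,0,0]],[[0.6,0.3,-0.73],[0,0,0]],[[0.6,0.3,-0.73],[0,0,0]],[[0.6,0.3,-0.73],[0,0,0]],[[0.6,0.4,-0.73],[0,0,0]],[[0.6,0.4,-0.73],[0,0,0]],[[0.6,0.4,-0.73],[0,0,0]],[[0.6,0.4,-0.73],[0,0,0]],[[0.6,0.4,-0.73],[0,0,0]],[[0.6,0.4,-0.73],[0,0,0]],[[0.6,0.4,-0.73],[0,0,0]],[[0.54,0.4,-0.73],[0,0,0]],[[0,0,0],[0,0,0]],[[0,0,0],[0,0,0]]]'
python3 - <<'E'
from h import *
ax,b,ly,Rt=lid(13.2);g=np.array([.6236,.2309,.0949])
P=pose();print(steps(g+.06*ax,Rt))
im,d=vision.get_image("wrist");np.savez("pics/w1.npz",im=im,d=d);cv2.imwrite("pics/w1.png",im[:,:,::-1])
hsv=cv2.cvtColor(im,cv2.COLOR_RGB2HSV);m=cv2.inRange(hsv,(50,110,30),(75,255,255));v,u=np.nonzero((m>0)&(d>0))
Q=pts("wrist",np.c_[u,v],d[v,u],P);k=(np.linalg.norm(Q-g,axis=1)<.08);Q=Q[k]-g
h=Q@ax;T=Q[h>np.percentile(h,97)-.005]
w,V=np.linalg.eigh(np.cov((T-T.mean(0)).T));print("bar psi",np.degrees(np.arctan2(-V[0,2],V[1,2])),"h top rel",np.percentile(h,[90,97]).round(4))
print("b",np.percentile(T@b,[2,98]).round(4),"ly",np.percentile(T@ly,[3,97]).round(4))
E
```

```text
time_s: 1.6
eef_pos: [0.1872, 0.4903, 0.2038]
orientation: [0.704, -0.668, -0.228, -0.074]
ft_force: [-0.1, 0.4, 0.1]
grip_width: 0.0883
time_s: 3.0
eef_pos: [0.5906, 0.2237, 0.1623]
orientation: [0.704, -0.669, -0.228, -0.072]
ft_force: [0.4, 0.7, -0.3]
grip_width: 0.0878
(array([ 0.06,  0.38, -0.01]), array([-0.  , -0.07, -0.08]))
bar psi 12.796532113972685 h top rel [0.011  0.0114]
b [-0.0251  0.0314] ly [-0.0077  0.0065]
```

View pics/w1.png

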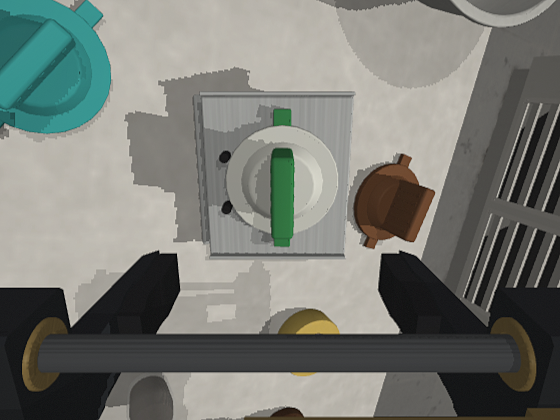

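The wrist view shows the green bar at (283,193), centred between the fingers and aligned with them, on the stand with its pegs. Descending and gripping.

```bash
python3 -m crank '[[[0.06,0.4,0.05],[0,0,-0.08]],[[0,0.5,0],[0,0,0]],[[0,0.5,0],[0,0,0]],[[0,0.4,0],[0,0,0]],[[0,0.3,0],[0,0,0]],[[0,0.2,0],[0,0,0]],[[0,0.1,0],[0,0,0]],[[0,0,0],[0,0,0]],[[0,0,0],[0,0,0]]]'
python3 -c "
from h import *
ax,b,ly,Rt=lid(13.2);g=np.array([.6236,.2309,.0949]);print(steps(g-.021*ax,Rt))"
python3 -m crank '[[[0,0,0],[0,0,0]],[[0,0,0],[0,0,0]],[[0,0,0],[0,0,0]],[[0,0,0],[0,0,0]],[[0,0,0],[0,0,0]],[[0,0,0],[0,0,0]],[[0,0,0],[0,0,0]],[[0,0,0],[0,0,0]],[[0,0,0],[0,0,0]],[[0,0,0],[0,0,0]]]' 1
```

```text
time_s: 3.95
eef_pos: [0.632, 0.2361, 0.0777]
orientation: [0.704, -0.668, -0.231, -0.075]
ft_force: [1.3, -0.8, -0.9]
grip_width: 0.0882
(array([-0.03,  0.04, -0.08]), array([-0.01, -0.05,  0.03]))
time_s: 4.95
eef_pos: [0.6319, 0.236, 0.0771]
orientation: [0.704, -0.668, -0.231, -0.074]
ft_force: [-0.7, -0.5, 0.1]
grip_width: 0.0103
```

Width reads 10 mm where the bar is 16 mm, so I'll check.

```bash
python3 -m crank '[[[0,0,0],[0,0,0]],[[0,0,0],[0,0,0]]]'
python3 - <<'E'
from h import *
P=pose();im,d=vision.get_image("wrist");cv2.imwrite("pics/w2.png",im[:,:,::-1]);print(P[0])
E
```

```text
time_s: 5.15
eef_pos: [0.6319, 0.236, 0.0771]
orientation: [0.704, -0.668, -0.231, -0.074]
ft_force: [0.6, -0.1, 1.0]
grip_width: 0.0003
[0.63192572 0.23596243 0.07706895]
```

View pics/w2.png

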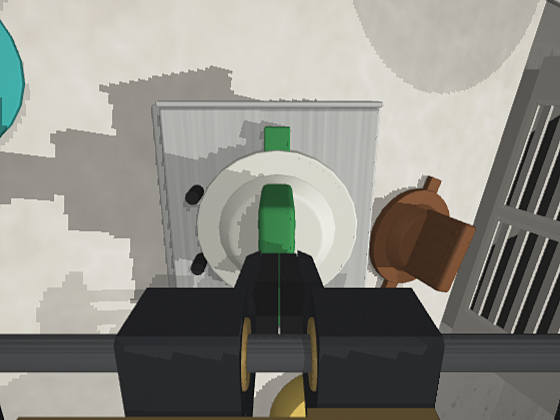

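The picture shows the fingers shut, with the bar (259–296, 185–255) apparently behind or below the tips. I'll check the depths of tips and bar.

```bash
python3 - <<'E'
from h import *
P=pose();im,d=vision.get_image("wrist")
for u,v in[(278,188),(278,200),(278,220),(278,240),(278,248),(258,258),(300,258),(265,275),(295,275),(265,300),(295,300),(265,330),(240,225),(279,300),(279,320)]:
    q=pts("wrist",[(u,v)],[d[v,u]],P)[0];print((u,v),d[v,u].round(4),"tool mm",(P[1].inv().apply(q-P[0])*1000).round(1),im[v,u])
z=np.load("pics/w1.npz");d=z["d"]
for u,v in[(165,258),(165,268),(395,258),(395,268)]:print((u,v),d[v,u], (372.5/1*0+0))
print(vision.camera_model("wrist")["mount"])
E
```

```text
(278, 188) 0.1867 tool mm [ 0.5 -0.2 28.7] [36 77 45]
(278, 200) 0.167 tool mm [  0.6 -20.8  29. ] [38 79 46]
(278, 220) 0.1597 tool mm [  0.6 -30.4  23.1] [ 58 132  75]
(278, 240) 0.1615 tool mm [  0.6 -31.3  14.2] [ 59 133  75]
(278, 248) 0.1645 tool mm [  0.6 -29.7   9.6] [ 47 106  61]
(258, 258) 0.1535 tool mm [ -7.6 -41.   10.4] [32 33 35]
(300, 258) 0.1514 tool mm [  9.6 -42.9  11.3] [32 33 35]
(265, 275) 0.1421 tool mm [ -4.3 -53.3   9.4] [27 27 29]
(295, 275) 0.1429 tool mm [  7.2 -52.6   9. ] [31 30 31]
(265, 300) 0.1261 tool mm [ -3.7 -70.1   9.3] [29 27 30]
(295, 300) 0.1261 tool mm [  6.4 -70.1   9.3] [28 28 28]
(265, 330) 0.1192 tool mm [ -3.5 -79.    3.9] [32 33 34]
(240, 225) 0.2013 tool mm [-20.1   7.8   5.7] [140 139 133]
(279, 300) 0.1713 tool mm [  1.  -30.8 -16.1] [40 79 49]
(279, 320) 0.1758 tool mm [  1.  -29.8 -27.6] [ 49 108  64]
(165, 258) 0.1577638 0.0
(165, 268) 0.14797214 0.0
(395, 258) 0.15598933 0.0
(395, 268) 0.14832856 0.0
[[ 9.99999218e-01 -4.15653584e-04 -1.17985356e-03  1.08410379e-03]
 [ 9.95308603e-04 -3.06954499e-01  9.51723670e-01 -1.79835700e-01]
 [-7.57748713e-04 -9.51724100e-01 -3.06953845e-01  7.98713476e-02]
 [ 0.00000000e+00  0.00000000e+00  0.00000000e+00  1.00000000e+00]]
```

```bash
python3 - <<'E'
from h import *
P=pose();im,d=vision.get_image("wrist")
for u in(252,305):
  for v in range(236,262,2):
    q=pts("wrist",[(u,v)],[d[v,u]],P)[0];print((u,v),(P[1].inv().apply(q-P[0])*1000).round(1),im[v,u])
im,d=vision.get_image("scene");cv2.imwrite("pics/s2.png",cv2.resize(im[120:240,150:310,::-1],(800,600),interpolation=cv2.INTER_CUBIC))
K,E=ext("scene");c=E[:3,:3].T@(P[0]-E[:3,3]);print("TCP px",(K@c/c[2])[:2],"in crop",((K@c/c[2])[:2]-[150,120])*5)
E
```

```text
(252, 236) [-13.8   8.4  -1. ] [139 139 131]
(252, 238) [-13.7   7.3  -1.7] [138 138 131]
(252, 240) [-13.8   7.5  -3. ] [139 139 132]
(252, 242) [-13.7   7.1  -4. ] [139 139 132]
(252, 244) [-13.8   7.6  -5.4] [139 139 132]
(252, 246) [-13.9   8.5  -7.1] [138 138 130]
(252, 248) [-13.9   7.5  -7.8] [139 139 131]
(252, 250) [-13.8   6.8  -8.7] [139 138 131]
(252, 252) [-13.9   7.6 -10.3] [150 149 141]
(252, 254) [-10.3 -37.4  10.4] [29 29 32]
(252, 256) [-10.2 -39.6  10.6] [32 32 34]
(252, 258) [-10.1 -41.1  10.4] [30 31 33]
(252, 260) [ -9.9 -43.4  10.7] [32 33 35]
(305, 236) [15.1  7.  -0.4] [214 214 202]
(305, 238) [15.2  7.6 -1.9] [214 214 202]
(305, 240) [15.3  8.  -3.2] [214 214 203]
(305, 242) [15.2  7.1 -4. ] [215 215 203]
(305, 244) [15.3  8.2 -5.7] [214 214 203]
(305, 246) [15.3  7.2 -6.5] [214 214 203]
(305, 248) [15.4  8.5 -8.3] [214 214 202]
(305, 250) [15.3  7.  -8.8] [216 215 203]
(305, 252) [ 15.4   8.2 -10.6] [197 196 185]
(305, 254) [ 11.9 -38.7  11.1] [13 14 18]
(305, 256) [ 11.8 -39.4  10.5] [31 32 34]
(305, 258) [ 11.7 -41.6  10.7] [32 32 35]
(305, 260) [ 11.5 -44.2  11.1] [33 33 35]
TCP px [224.85765341 188.93856443] in crop [374.28826706 344.69282215]
```

View pics/s2.png

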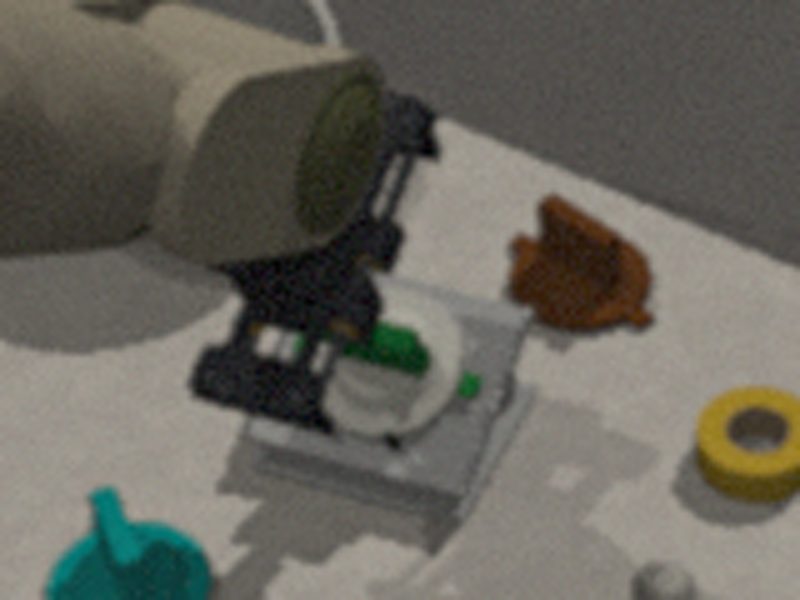

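Both views agree: the finger ends sit 37 mm short of the reported TCP, just above the bar top (tool y −31), so the fingers closed over the bar. The bar's position itself agrees across all the cameras. I'll open and go about 38 mm deeper, in stages, watching the force.

```bash
python3 -m crank '[[[0,0,0],[0,0,0]],[[0,0,0],[0,0,0]],[[0,0,0],[0,0,0]],[[0,0,0],[0,0,0]],[[0,0,0],[0,0,0]],[[0,0,0],[0,0,0]],[[0,0,0],[0,0,0]],[[0,0,0],[0,0,0]]]' 0
python3 -m crank '[[[0,0.2,0],[0,0,0]],[[0,0.2,0],[0,0,0]],[[0,0,0],[0,0,0]]]'
python3 -m crank '[[[0,0.2,0],[0,0,0]],[[0,0.15,0],[0,0,0]],[[0,0,0],[0,0,0]]]'
python3 -m crank '[[[0,0.1,0],[0,0,0]],[[0,0.1,0],[0,0,0]],[[0,0,0],[0,0,0]]]'
python3 -m crank '[[[0,0,0],[0,0,0]],[[0,0,0],[0,0,0]],[[0,0,0],[0,0,0]],[[0,0,0],[0,0,0]],[[0,0,0],[0,0,0]],[[0,0,0],[0,0,0]],[[0,0,0],[0,0,0]],[[0,0,0],[0,0,0]],[[0,0,0],[0,0,0]],[[0,0,0],[0,0,0]]]' 1
```

```text
time_s: 6.15
eef_pos: [0.6319, 0.236, 0.0771]
orientation: [0.704, -0.668, -0.231, -0.074]
ft_force: [0.6, 0.6, 0.5]
grip_width: 0.0625
time_s: 6.45
eef_pos: [0.6383, 0.2374, 0.0609]
orientation: [0.704, -0.668, -0.23, -0.074]
ft_force: [0.0, 1.0, 0.2]
grip_width: 0.0864
time_s: 6.75
eef_pos: [0.6441, 0.2388, 0.0487]
orientation: [0.704, -0.668, -0.23, -0.074]
ft_force: [-0.2, -0.5, -0.6]
grip_width: 0.0882
time_s: 7.05
eef_pos: [0.6475, 0.2397, 0.0421]
orientation: [0.704, -0.668, -0.23, -0.074]
ft_force: [0.6, 0.6, -0.1]
grip_width: 0.0879
time_s: 8.05
eef_pos: [0.6475, 0.2397, 0.0426]
orientation: [0.704, -0.668, -0.23, -0.074]
ft_force: [-1.4, -0.6, 0.3]
grip_width: 0.0157
```

```bash
python3 -m crank '[[[0,0,0],[0,0,0]],[[0,0,0],[0,0,0]],[[0,-0.2,0],[0,0,0]],[[0,-0.3,0],[0,0,0]],[[0,-0.4,0],[0,0,0]],[[0,-0.5,0],[0,0,0]],[[0,-0.6,0],[0,0,0]],[[0,-0.6,0],[0,0,0]],[[0,-0.5,0],[0,0,0]],[[0,-0.3,0],[0,0,0]],[[0,0,0],[0,0,0]]]'
python3 - <<'E'
from h import *
P=pose();im,d=vision.get_image("wrist");np.savez("pics/w3.npz",im=im,d=d);cv2.imwrite("pics/w3.png",im[:,:,::-1])
for u,v in[(278,200),(278,220),(278,240),(278,248),(270,300),(240,225)]:
    q=pts("wrist",[(u,v)],[d[v,u]],P)[0];print((u,v),(P[1].inv().apply(q-P[0])*1000).round(1),im[v,u])
# pose for the grinder: bar along 50 deg, tool x at -40 deg, y down
C=np.array([.6075,-.172]);f=np.radians(-40.);x=np.array([np.cos(f),np.sin(f),0]);y=np.array([0,0,-1.]);Rt=R.from_matrix(np.c_[x,y,np.cross(x,y)])
print("turn",steps(P[0],Rt)[1],"shift to (C,z=.18+)",(Rt.inv().apply(np.r_[C,.20]-P[0])/.04).round(2),P[0])
E
```

```text
time_s: 9.15
eef_pos: [0.5916, 0.2265, 0.1679]
orientation: [0.704, -0.667, -0.232, -0.075]
ft_force: [0.5, 0.1, -2.9]
grip_width: 0.0157
(278, 200) [  0.6 -25.2  30.4] [166 165 157]
(278, 220) [  0.6 -44.6  28.5] [35 74 44]
(278, 240) [  0.7 -64.9  29. ] [34 75 44]
(278, 248) [  0.7 -67.7  27.4] [ 45 100  58]
(270, 300) [ -2.  -69.5   8.8] [45 99 57]
(240, 225) [-15.9 -29.5  20.4] [148 148 140]
turn [-2.93 13.03  5.82] shift to (C,z=.18+) [ 6.71 -0.8  -7.38] [0.59163643 0.22650217 0.16793239]
```

View pics/w3.png

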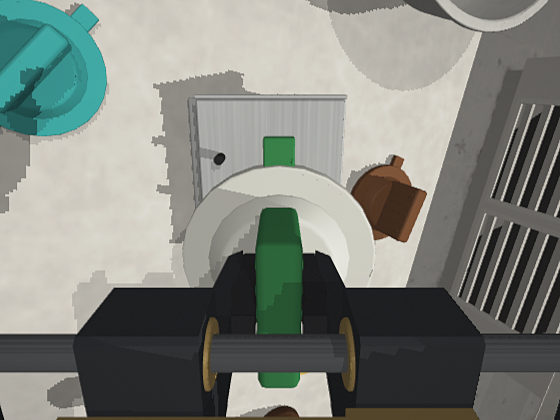

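The lid is held: the bar is between the pads, the disc is off the stand, and the width reads 15.7 mm. The underside is 13.5 mm above the reported TCP. Now I'll level it, turn to the gap angle and carry it over.

```bash
python3 -m crank '[[[0,0,0],[-0.1,0.4,0.2]],[[0,0,0],[-0.2,0.85,0.38]],[[0,0,0],[-0.2,0.85,0.38]],[[0,0,0],[-0.2,0.85,0.38]],[[0,0,0],[-0.2,0.85,0.38]],[[0,0,0],[-0.2,0.85,0.38]],[[0,0,0],[-0.2,0.85,0.38]],[[0,0,0],[-0.2,0.85,0.38]],[[0,0,0],[-0.2,0.85,0.38]],[[0,0,0],[-0.2,0.85,0.38]],[[0,0,0],[-0.2,0.85,0.38]],[[0,0,0],[-0.2,0.85,0.38]],[[0,0,0],[-0.2,0.85,0.38]],[[0,0,0],[-0.2,0.85,0.38]],[[0,0,0],[-0.18,0.85,0.38]],[[0,0,0],[-0.18,0.75,0.33]],[[0,0,0],[0,0,0]]]'
python3 -m crank '[[[0.2,-0.05,-0.25],[0,0,0]],[[0.45,-0.05,-0.5],[0,0,0]],[[0.55,-0.05,-0.6],[0,0,0]],[[0.55,-0.05,-0.6],[0,0,0]],[[0.55,-0.05,-0.6],[0,0,0]],[[0.55,-0.05,-0.6],[0,0,0]],[[0.55,-0.05,-0.6],[0,0,0]],[[0.55,-0.05,-0.6],[0,0,0]],[[0.55,-0.05,-0.6],[0,0,0]],[[0.55,-0.05,-0.6],[0,0,0]],[[0.55,-0.05,-0.6],[0,0,0]],[[0.55,0,-0.6],[0,0,0]],[[0.5,0,-0.58],[0,0,0]],[[0.31,0,-0.3],[0,0,0]],[[0.15,0,-0.15],[0,0,0]],[[0,0,0],[0,0,0]],[[0,0,0],[0,0,0]]]'
cat >> h.py <<'E'
def grind(phi=-40.,z=.19,C=(.6075,-.172)):
    f=np.radians(phi);x=np.array([np.cos(f),np.sin(f),0]);y=np.array([0,0,-1.]);Rt=R.from_matrix(np.c_[x,y,np.cross(x,y)])
    return steps(np.r_[C,z],Rt)
E
python3 - <<'E'
from h import *
print(grind(),pose()[0],manip.get_obs()["joint_pos"])
for n in("scene","top"):
    im,d=vision.get_image(n);np.savez(f"pics/{n}3.npz",im=im,d=d)
    hsv=cv2.cvtColor(im,cv2.COLOR_RGB2HSV);m=cv2.inRange(hsv,(50,110,35),(75,255,255));v,u=np.nonzero((m>0)&(d>0));Q=pts(n,np.c_[u,v],d[v,u])
    k=np.linalg.norm(Q[:,:2]-[.6075,-.172],axis=1)<.08;k&=Q[:,2]>.15;Q=Q[k];print(n,len(Q))
    for s in(1,-1):
        e=Q[(Q[:,2]<.225)&(s*((Q[:,:2]-[.6075,-.172])@[.643,.766])>.04)]
        if len(e):print(s,len(e),e.mean(0).round(4))
im,d=vision.get_image("wrist");cv2.imwrite("pics/w4.png",im[:,:,::-1])
E
```

```text
time_s: 10.9
eef_pos: [0.5918, 0.2261, 0.1642]
orientation: [-0.66, 0.668, -0.245, 0.242]
ft_force: [-0.2, 0.6, -1.4]
grip_width: 0.0158
time_s: 12.6
eef_pos: [0.608, -0.1936, 0.1912]
orientation: [-0.661, 0.667, -0.243, 0.242]
ft_force: [0.0, -0.0, -1.7]
grip_width: 0.0159
(array([-0.36,  0.03,  0.4 ]), array([ 0.13, -0.03,  0.02])) [ 0.60804019 -0.19357213  0.19117244] [-0.48732135  0.57905767  1.13387467 -0.00935498  1.4295434   0.21448291]
scene 199
-1 25 [ 0.5733 -0.2321  0.2123]
top 33
```

View pics/w4.png

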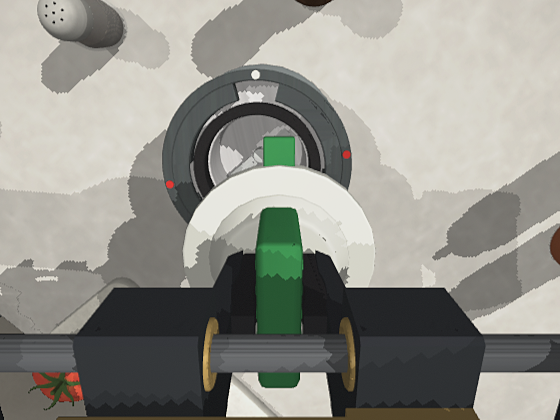

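The collar shows its white dot at (255,74) and red dots at (169,184) and (346,155); the near lug is at about (280,150). Computing the collar centre and gap angle from this close view.

```bash
python3 - <<'E'
from h import *
P=pose()
q=plane("wrist",[(255,74),(169,184),(346,155)],.107,P)[:,:2];c=q[1:].mean(0);print(q.round(4),"centre",c.round(4))
a=q-c;print(np.degrees(np.arctan2(a[:,1],a[:,0])).round(1),np.hypot(*a.T).round(4))
# lid: lug tip edge and disc
l=plane("wrist",[(265,138),(294,138)],P[0][2]+.0135+.006,P);print("lug tip tool mm",(P[1].inv().apply(l-P[0])*1000).round(1))
# collar circle fit from wrist depth
im,d=vision.get_image("wrist");v,u=np.mgrid[60:230,150:370];v,u=v.ravel(),u.ravel();Q=pts("wrist",np.c_[u,v],d[v,u],P);s=Q[(abs(Q[:,2]-.107)<.004)&(np.linalg.norm(Q[:,:2]-c,axis=1)<.085)]
h=cv2.convexHull((s[:,:2]*1000).astype(np.float32))[:,0].astype(float)
r=np.linalg.norm(h-c*1000,axis=1);h=h[r>64];A=np.c_[2*h,np.ones(len(h))];x=np.linalg.lstsq(A,(h**2).sum(1),rcond=None)[0];print("circle",x[:2].round(1),np.sqrt(x[2]+x[:2]@x[:2]).round(1),len(h),np.median(s[:,2]))
print(grind(-40,.13,c))
E
```

```text
[[ 0.6508 -0.1193]
 [ 0.5518 -0.136 ]
 [ 0.6644 -0.2027]] centre [ 0.6081 -0.1694]
[ 49.6 149.4 -30.6] [0.0658 0.0654 0.0654]
lug tip tool mm [[ -5.2 -20.   57.5]
 [  7.2 -20.   57.5]]
circle [ 608.6 -168.8] 69.0 58 0.10641593360989487
(array([-0.4 ,  1.53,  0.48]), array([ 0.13, -0.03,  0.02]))
```

```bash
python3 -m crank '[[[-0.2,0,0.22],[0.13,0,0]],[[-0.2,0.2,0.26],[0,0,0]],[[0,0.5,0],[0,0,0]],[[0,0.5,0],[0,0,0]],[[0,0.3,0],[0,0,0]],[[0,0,0],[0,0,0]],[[0,0,0],[0,0,0]]]'
python3 - <<'E'
from h import *
P=pose();print(grind(-40,.10,(.6075,-.1695)),P[0])
im,d=vision.get_image("wrist");q=plane("wrist",[(0,0)],.107,P)
z=im
hsv=cv2.cvtColor(im,cv2.COLOR_RGB2HSV)
w=cv2.connectedComponentsWithStats(cv2.inRange(hsv,(0,170,90),(8,255,255)));
for i in range(1,w[0]):
    if 10<w[2][i,4]<300: print(w[3][i].round(1),w[2][i,4],plane("wrist",[w[3][i]],.107,P)[0].round(4))
cv2.imwrite("pics/w5.png",im[:,:,::-1])
E
```

```text
time_s: 13.5
eef_pos: [0.6085, -0.1695, 0.1317]
orientation: [-0.664, 0.664, -0.242, 0.244]
ft_force: [-0.2, 0.4, -2.6]
grip_width: 0.0156
(array([-0.02,  0.79, -0.02]), array([ 0.  , -0.05,  0.03])) [ 0.6084652  -0.16946825  0.13166104]
[388.  206.1] 68 [ 0.6649 -0.2021  0.107 ]
[170.  241.5] 60 [ 0.5521 -0.1361  0.107 ]
[ 79.6 404.7] 134 [ 0.4144 -0.1833  0.107 ]
```

View pics/w5.png

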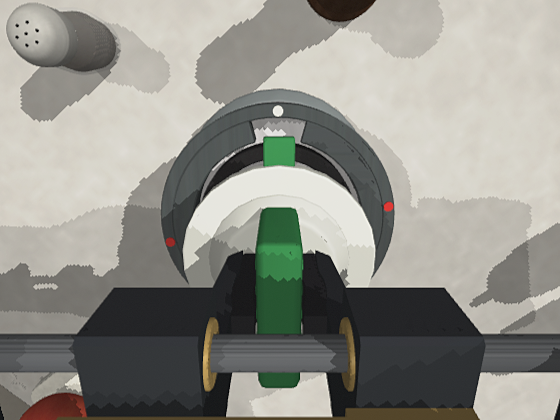

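The lug, gap dot (278,111) and collar axis all line up at u≈279. Descending in stages.

```bash
python3 -m crank '[[[-0.02,0.3,0],[0,0,0]],[[0,0.3,0],[0,0,0]],[[0,0.2,0],[0,0,0]],[[0,0.1,0],[0,0,0]],[[0,0.05,0],[0,0,0]],[[0,0,0],[0,0,0]]]'
python3 -m crank '[[[0,0.1,0],[0,0,0]],[[0,0.1,0],[0,0,0]],[[0,0,0],[0,0,0]]]'
python3 -m crank '[[[0,0.07,0],[0,0,0]],[[0,0.06,0],[0,0,0]],[[0,0,0],[0,0,0]]]'
python3 -c "
from h import *
print(manip.get_obs()['wrist_torque'],pose()[0])"
```

```text
time_s: 14.15
eef_pos: [0.6077, -0.1693, 0.0931]
orientation: [-0.664, 0.664, -0.243, 0.243]
ft_force: [0.3, 0.4, -2.8]
grip_width: 0.0157
time_s: 14.45
eef_pos: [0.6081, -0.1695, 0.0855]
orientation: [-0.664, 0.664, -0.242, 0.244]
ft_force: [0.0, -0.1, 5.4]
grip_width: 0.0159
time_s: 14.75
eef_pos: [0.6081, -0.1695, 0.0807]
orientation: [-0.664, 0.664, -0.242, 0.244]
ft_force: [-0.9, 0.3, 8.2]
grip_width: 0.0158
[ 0.10572679  0.41388456 -0.02012211] [ 0.60809738 -0.16950039  0.08071941]
```

Forces match the ring's spring (about 13 mm of its travel used). Pushing on to the hard stop.

```bash
python3 -m crank '[[[0,0.07,0],[0,0,0]],[[0,0.02,0],[0,0,0]],[[0,0,0],[0,0,0]]]'
python3 -m crank '[[[0,0.02,0],[0,0,0]],[[0,0,0],[0,0,0]]]'
```

```text
time_s: 15.05
eef_pos: [0.6081, -0.1696, 0.0775]
orientation: [-0.664, 0.664, -0.242, 0.244]
ft_force: [-2.8, 0.5, 10.1]
grip_width: 0.0155
time_s: 15.25
eef_pos: [0.6081, -0.1695, 0.0768]
orientation: [-0.664, 0.664, -0.242, 0.244]
ft_force: [-2.2, 0.1, 8.6]
grip_width: 0.0155
```

```bash
python3 -m crank '[[[0,0.03,0],[0,0,0]],[[0,0,0],[0,0,0]],[[0,0,0],[0,0,0]]]'
python3 -m crank '[[[0,0,0],[0,0.4,0]],[[0,0,0],[0,0.6,0]],[[0,0,0],[0,0.8,0]],[[0,0,0],[0,0.8,0]],[[0,0,0],[0,0.8,0]],[[0,0,0],[0,0.8,0]],[[0,0,0],[0,0,0]]]'
python3 -c "
from h import *
print(manip.get_obs()['wrist_torque'],grind(-40,.0765,(.6081,-.1695)))"
```

```text
time_s: 15.55
eef_pos: [0.6081, -0.1696, 0.0764]
orientation: [-0.664, 0.664, -0.242, 0.244]
ft_force: [-4.5, 1.9, 14.2]
grip_width: 0.016
time_s: 16.25
eef_pos: [0.6087, -0.1699, 0.0764]
orientation: [-0.621, 0.621, -0.336, 0.34]
ft_force: [-1.2, -0.2, 12.5]
grip_width: 0.0159
[0.0654962  0.37982023 0.19464459] (array([-0.02, -0.  , -0.01]), array([-0.02, -4.27,  0.08]))
```

Turning freely, clockwise 17° so far, with a small moment. Continuing.

```bash
python3 -m crank '[[[0,0,0],[0,0.8,0]],[[0,0,0],[0,1,0]],[[0,0,0],[0,1,0]],[[0,0,0],[0,1,0]],[[0,0,0],[0,1,0]],[[0,0,0],[0,1,0]],[[0,0,0],[0,1,0]],[[0,0,0],[0,1,0]],[[0,0,0],[0,1,0]],[[0,0,0],[0,1,0]],[[0,0,0],[0,1,0]],[[0,0,0],[0,1,0]],[[0,0,0],[0,0.8,0]],[[0,0,0],[0,0.5,0]],[[0,0,0],[0,0,0]]]'
python3 -c "
from h import *
print(manip.get_obs()['wrist_torque'],grind(-40,.0765,(.6081,-.1695)))"
python3 -m crank '[[[0,0,0],[0,0.5,0]],[[0,0,0],[0,0.5,0]],[[0,0,0],[0,0.5,0]],[[0,0,0],[0,0.5,0]],[[0,0,0],[0,0.3,0]],[[0,0,0],[0,0,0]]]'
python3 -c "
from h import *
print(manip.get_obs()['wrist_torque'],grind(-40,.0765,(.6081,-.1695)),manip.get_obs()['joint_pos'][5])"
```

```text
time_s: 17.75
eef_pos: [0.6088, -0.1699, 0.0765]
orientation: [-0.409, 0.408, -0.575, 0.579]
ft_force: [-1.1, 0.3, 11.7]
grip_width: 0.0159
[0.10742583 0.34859022 0.16946758] (array([-0.  , -0.  , -0.02]), array([ -0.06, -17.36,   0.07]))
time_s: 18.35
eef_pos: [0.6089, -0.1699, 0.0765]
orientation: [-0.362, 0.36, -0.606, 0.61]
ft_force: [-0.2, -0.9, 11.2]
grip_width: 0.0156
[0.04136968 0.26303179 0.18478694] (array([-0.  , -0.  , -0.02]), array([ -0.06, -19.65,   0.07])) 1.613704245069572
```

```bash
python3 -m crank '[[[0,0,0],[0,0.5,0]],[[0,0,0],[0,0.4,0]],[[0,0,0],[0,0.3,0]],[[0,0,0],[0,0.3,0]],[[0,0,0],[0,0,0]]]'
python3 -c "
from h import *
print(manip.get_obs()['wrist_torque'],grind(-40,.0765,(.6081,-.1695))[1])"
python3 -m crank '[[[0,0,0],[0,0.3,0]],[[0,0,0],[0,0.3,0]],[[0,0,0],[0,0,0]]]'
python3 -c "
from h import *
print(manip.get_obs()['wrist_torque'],grind(-40,.0765,(.6081,-.1695))[1])"
```

```text
time_s: 18.85
eef_pos: [0.6088, -0.17, 0.0764]
orientation: [-0.33, 0.328, -0.624, 0.628]
ft_force: [0.0, 0.0, 12.1]
grip_width: 0.0157
[0.01864658 0.27176052 0.28673461] [ -0.07 -21.15   0.06]
time_s: 19.15
eef_pos: [0.6088, -0.17, 0.0765]
orientation: [-0.316, 0.315, -0.631, 0.635]
ft_force: [-1.2, -0.5, 12.6]
grip_width: 0.0159
[-0.03525601  0.31551206  0.42135654] [ -0.06 -21.75   0.07]
```

Moment rising to 0.42 N·m at 87°: that is the stop. Backing off about 1° and letting it spring up 7 mm.

```bash
python3 -m crank '[[[0,0,0],[0,-0.3,0]],[[0,-0.05,0],[0,0,0]],[[0,-0.05,0],[0,0,0]],[[0,0,0],[0,0,0]]]'
python3 -m crank '[[[0,-0.05,0],[0,0,0]],[[0,-0.05,0],[0,0,0]],[[0,0,0],[0,0,0]]]'
python3 -m crank '[[[0,-0.03,0],[0,0,0]],[[0,0,0],[0,0,0]]]'
python3 -c "
from h import *
print(manip.get_obs()['wrist_torque'],grind(-40,.0765,(.6081,-.1695)))"
```

```text
time_s: 19.55
eef_pos: [0.6088, -0.17, 0.0801]
orientation: [-0.323, 0.321, -0.628, 0.631]
ft_force: [1.1, -1.6, 8.6]
grip_width: 0.0159
time_s: 19.85
eef_pos: [0.6086, -0.17, 0.0834]
orientation: [-0.323, 0.321, -0.628, 0.631]
ft_force: [3.0, -2.2, 5.8]
grip_width: 0.016
time_s: 20.05
eef_pos: [0.6085, -0.17, 0.0835]
orientation: [-0.323, 0.321, -0.628, 0.631]
ft_force: [7.2, -3.2, -0.8]
grip_width: 0.0157
[-0.52606139 -0.82229272 -0.00576561] (array([-0.  ,  0.18, -0.02]), array([ -0.05, -21.45,   0.05]))
```

It stops hard at +7 mm (TCP 0.0835, lid at 97 mm), so it is in the pocket. Releasing the upward pull, opening and retreating.

```bash
python3 -m crank '[[[0,0.025,0],[0,0,0]],[[0,0,0],[0,0,0]]]'
python3 -m crank '[[[0,0,0],[0,0,0]],[[0,0,0],[0,0,0]],[[0,0,0],[0,0,0]],[[0,0,0],[0,0,0]],[[0,0,0],[0,0,0]],[[0,0,0],[0,0,0]],[[0,0,0],[0,0,0]],[[0,0,0],[0,0,0]],[[0,0,0],[0,0,0]],[[0,0,0],[0,0,0]]]' 0
python3 -m crank '[[[0,-0.2,0],[0,0,0]],[[0,-0.4,0],[0,0,0]],[[0,-0.6,0],[0,0,0]],[[0,-0.6,0],[0,0,0]],[[0,-0.6,0],[0,0,0]],[[0,-0.4,0],[0,0,0]],[[0,-0.2,0],[0,0,0]],[[0,0,0],[0,0,0]],[[0,0,0],[0,0,0]]]'
python3 - <<'E'
from h import *
P=pose();im,d=vision.get_image("wrist");t,dt=vision.get_image("top")
v,u=np.nonzero((cv2.inRange(cv2.cvtColor(im,cv2.COLOR_RGB2HSV),(50,110,35),(75,255,255))>0)&(d>0));Q=pts("wrist",np.c_[u,v],d[v,u],P)
T=Q[Q[:,2]>np.percentile(Q[:,2],95)-.004];T=T[np.linalg.norm(T[:,:2]-[.608,-.17],axis=1)<.05];V=np.linalg.eigh(np.cov(T[:,:2].T))[1][:,1]
print("bar top z",np.median(T[:,2]),"centre",T.mean(0),"angle",np.degrees(np.arctan2(V[1],V[0])))
w=im[...,:].astype(int);v,u=np.nonzero((im.min(2)>150)&(d>0));Q=pts("wrist",np.c_[u,v],d[v,u],P);r=np.linalg.norm(Q[:,:2]-[.608,-.17],axis=1);S=Q[(r>.037)&(r<.045)&(Q[:,2]>.09)]
if len(S)>20:
    A=np.c_[S[:,:2]-[.608,-.17],np.ones(len(S))];x=np.linalg.lstsq(A,S[:,2],rcond=None)[0];print("disc top z",x[2],"tilt deg",np.degrees(x[:2]))
cv2.imwrite("pics/w6.png",np.hstack([im[:,:,::-1],cv2.resize(t[100:310,140:420,::-1],(560,420))])[:, :])
a=cv2.imread("pics/w6.png");cv2.imwrite("pics/w6.png",cv2.resize(a,(800,300)))
E
```

```text
time_s: 20.25
eef_pos: [0.6085, -0.1699, 0.0833]
orientation: [-0.323, 0.321, -0.628, 0.631]
ft_force: [3.5, -3.1, 5.6]
grip_width: 0.0156
time_s: 21.25
eef_pos: [0.6076, -0.1693, 0.0825]
orientation: [-0.322, 0.322, -0.629, 0.63]
ft_force: [0.4, -0.2, -0.1]
grip_width: 0.0879
time_s: 22.15
eef_pos: [0.6072, -0.169, 0.2017]
orientation: [-0.322, 0.322, -0.629, 0.63]
ft_force: [0.2, 0.2, -0.3]
grip_width: 0.0882
bar top z 0.15254423620468466 centre [ 0.61026671 -0.16997481  0.15244777] angle 144.11877748592124
disc top z 0.10518069361227829 tilt deg [1.70348163 0.38434637]
```

View pics/w6.png

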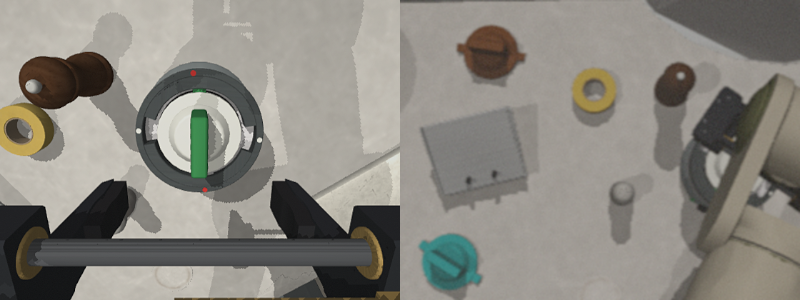

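The bar points at the red dots, the lid is locked level in the collar, and the bystanders are unmoved. The bar top is at 152.5 mm and the disc top at 105 mm; the lock would give 153 and 105. Handing in.

```bash
python3 -c "
from h import *
print(manip.hand_in())"
```

```text
the job is handed in; nothing more can be done
None
```

The lid is locked on the spice grinder and released, and I handed the job in at about 22 s of the 54 s allowed.

- **Sequence:** I gripped the lid by its green bar, lowered its lugs into the gaps and pushed it down to the hard stop. I then turned it clockwise to the stop, about 86° on from the gap, and let it up 7 mm into the lock. There it held against an upward pull of about 10 N.
- **Final checks:** The bar top is at 152.5 mm (locked should be 153) and the disc top at 105 mm (105). The bar points at the red pocket dots, and the gripper is open about 120 mm up, reading almost no force. By eye, the salt shaker, tape roll and mill are where they were.
- **What disagreed:**
  - **Finger length:** The finger ends were about 37 mm short of the reported TCP, so my first grasp closed on air just above the bar. I saw this in the wrist picture and went deeper.
  - **Disc tilt:** The fit to the disc gave a tilt of 1.7°. I put that down to camera noise and the small play in the lock.
- **Not tested:** I did not try turning the lid back counter-clockwise to prove the lock.

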